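# Lock the gear-box cover with its quarter-turn fastener

## Task

The cover of the lamp's gear box stands ajar on its spring. With shut fingertips set in the slot of the round dial, press the cover down flush and, keeping it pressed, turn the dial a quarter turn clockwise to its stop, so that the cover stays locked shut when you let go. Do not raise the cover, and leave the loose things on and around the box where they stand.

Things in the scene. Friction and masses are not known exactly. Their poses are not given: they have to be found in the camera images.
- gearbox: White sheet-metal gear box of a lamp, fixed to the bench, 300 (x, front to rear) x 240 (y) x 90 mm high; origin at the centre of its underside, on the bench. Its x axis points from its front (facing roughly the robot) to its rear, z up. Its top is a hinged white cover over the front 210 mm and a fixed deck over the rear 80 mm.
- cover (a joint): Angle of the 4 mm cover (rad) about its hinge at box x = +69 mm, z = 90 mm: 0 flush with the box's rim, positive = front raised. An inner spring lifts it to about 0.116 (dial 18 mm higher than flush). It can be pressed past flush to a hard stop at -0.03 (dial 4.6 mm below flush). On the dial this takes 6 N at flush, 7.5 N at the stop. Let go unlocked it springs up; locked it stays just above 0.
- dial (a joint): Fastener angle (rad): 0 open, slot across the box (along y); grows CLOCKWISE from above to a stop at 1.571, locked, slot front to rear. Stays where left; takes 0.05-0.12 N m. Past about 0.6 its hidden tongue goes under a catch, only while the cover is pressed to flush or lower (dial 3 mm below flush is best). If turned with the cover up it jams above the catch: turn back.
- dial_knob: Grey round dial on the cover: 90 mm across, 16 mm high, with a straight slot 36 mm wide, 12 mm deep across its whole diameter, open at both ends (floor 4 mm above the cover); shut fingertips fit in. Origin on its axis at the cover's top: box x = -86 mm, y = 0, 90 mm above the bench when flush. z up the axis; x along the slot, turning with the dial.
- slot_a (a point): Point on the slot's floor 27 mm from the dial's axis, at the end towards the dial's +x (at dial 0: the box's +y, left end). A good place to set the fingertips.
- slot_b (a point): The same at the other end of the slot, 27 mm from the axis.
- cup_deck: Small white plastic cup, 48 mm wide, 35 mm high, standing on the box's rear deck; origin under its centre. Leave it alone.
- driver: Screwdriver with thick black handle, about 185 mm long, 26 mm thick, lying on the bench beside the box (its -y side); origin at its middle, underneath. Leave it alone.
- spool: Small white jar with black cap, 44 mm wide, 60 mm high, on the bench at the box's left (+y) side; origin under its centre. Leave it alone.
- bezel_ring: White ring, 90 mm outside, 68 mm inside, 12 mm high, lying at the box's left (+y) side; origin under its centre. Leave it alone.
- reflector: White dish-shaped lamp reflector, 176 mm wide, 62 mm high, on the left of the bench; origin under its centre. Leave it alone.
- screw_tray: Open blue tray, 120 x 160 x 35 mm, three compartments, on the right of the bench; origin under its centre. Leave it alone.

How it is judged:
On the way, in this order (a step that is already met when the one before it is completed fails the run):
1. the cover is pressed shut (within 0.02 rad of flush) by fingers in the slot (within 25 mm of its middle line), the dial not yet locked (value of joint cover below 0.02 rad and value of joint dial below 1.2 rad and contact force between the fingers and dial_knob above 0.5 N and y of the grasp point in the frame of dial_knob between -0.025 and 0.025 m), for 0.1 s.
2. the dial is turned to its locked position by fingers in the slot (value of joint cover below 0.02 rad and value of joint dial above 1.4 rad and contact force between the fingers and dial_knob above 0.5 N and y of the grasp point in the frame of dial_knob between -0.025 and 0.025 m), for 0.05 s.
At the end, for the whole second after the job is handed in: The dial stands at least 1.40 rad clockwise (locked; the stop is at 1.571) and the cover, let go, stays within 0.02 rad of flush (value of joint cover below 0.02 rad and value of joint dial above 1.4 rad); the robot touches nothing.
It fails at once if the cover is raised or swung open (above 0.2 rad) (value of joint cover above 0.2 rad).
It fails at once if a loose bystander is moved by more than 25 mm or lifted (distance of any of cup_deck, driver, spool, bezel_ring, reflector, screw_tray from where it was at the start of the episode above 0.025 m).
It also fails if it takes over 35 s, if anything falls off the work surface, if the arm or the gripper's body presses on something with over 40 N, if the wrist force passes 120 N, or if a joint passes its speed limit or range.

## Robot

A 6-joint arm with a two-finger parallel gripper is mounted at the origin on the work surface. World frame = base frame: x ahead of the robot, y to its left, z up, the work surface at z = 0. Lengths are in m, angles in rad, forces in N, time in s.
With the tool pointing down it reaches from about 0.35 to 0.975 m from the base axis. Payload 4.9 kg.
Tool frame: the origin (TCP) lies at the very end of the fingers, on their centre line; the grasp point (between the pads) lies 19 mm behind it; x points along the fingers, z is the direction in which the jaws open and shut, and the axes are right-handed (so a half turn about x gives the same grasp; the last joint's range is limited). The gripper opens to 85 mm and grips with 20 to 120 N. Pads are 22 mm wide; open, the fingers measure 114 mm over their backs; the gripper's body (76 mm by 85 mm) begins 54 mm behind the grasp point. The pads swing forward as they close: fully open they stand 13 mm farther back than shut.
Start: joints at [1.074, 0.053, 1.613, -0, 1.476, -0.119], TCP at [0.231, 0.581, 0.231] pointing down, gripper open.
Joint ranges: [-3.01, 3.01], [-1.01, 2.22], [0.06, 2.58], [-1.02, 4.17], [0.09, 2.62], [-3.14, 3.14]. Speed limits (rad/s): [2.57, 2.57, 3.14, 3.14, 3.14, 3.14].

## Interface

Orientations are given as a unit quaternion [w, x, y, z].
In Python, from plant import manip, viewer gives the robot as it stands.
- The arm moves only by the shell command python3 -m inch 'ROWS'. ROWS is JSON, a list of rows, each an object with "fingers": the opening, from -1 (shut) to 1 (fully open), so that 0 is half open; "delta_pos": the shift along the tool's x, y, z in cm, a list of three; "twist": the turn, a rotation vector about the tool's x, y, z in degrees, a list of three. A call has 1 to 5 rows; each row shifts and turns the commanded pose from where the row before left it, along the tool's axes as they then stand; what a row does not reach is not made up. A row lasts 1/8 s, in which the tool goes at most 62.5 mm and 10.7 degrees, less where a joint would pass 70% of its speed; a pose out of reach is approached as far as the arm can. A call is refused whole if a number of a shift passes 6.25 or a number of a turn 10.7, either way. A call with a gripper value outside its range is refused whole. The fingers move at their own pace and stop on an object; the grip force is fixed at half the most. Time passes only in rows, so rows that do not move let the fingers close. It gives the time, the measured TCP pose, the force and the opening at its end, in the units of the state.
- manip.state(): the state, without advancing time (a new reading comes with each control period).
- viewer.grab_frame(name): name is "side" or "top" or "wrist"; returns a dict with "pixels" (420x560x3 uint8, blue, green, red), "range_z" (420x560 float32, m along the optical axis (not along the pixel's ray), 0 where there is no reading), "K" (3x3 intrinsics, pixels), "pose" (4x4, takes a point from camera to world coordinates). Camera axes: x right, y down, z forward; pixel columns grow to the right and rows downward; lengths in m; the calibration is good to about 2 mm. A picture is of the moment at which its call begins.
- manip.job_done(): hands the job in, once; it reports no verdict.
The state is a dict: "time": time; "joint_pos": joint angles; "joint_vel": joint speeds; "joint_efforts": joint torques, N m; "tool_pos": TCP position; "tool_rot": TCP orientation; "contact_force": force on the tool from outside, world axes, zero at the start; "ft_torque": the same for the moment, N m; "gripper_width": opening from 0.0 (shut) to 1.0 (fully open).
Only numpy, scipy, OpenCV 4.12 (cv2) and the standard library are available. Lean on these libraries where they do the work, as an engineer would, in place of code of your own. Each camera call takes 0.05 s, during which the arm holds its last target.

## Working session

There is one attempt and no reset: what is moved stays moved. The work goes in short steps, Python scripts to look and compute and a shell command to move; the robot and the scene stay as the last step left them, time stands still between calls to the robot, and variables do not carry over. Pictures are saved under pics/ and viewed, and the job is handed in when it is done.

```bash
mkdir -p pics; python3 - <<'E'
from plant import manip, viewer
import cv2,numpy as np
print(manip.state())
for n in ("top","side","wrist"):
    f=viewer.grab_frame(n); cv2.imwrite(f"pics/{n}0.png",f["pixels"]); np.savez(f"/tmp/{n}0.npz",**f)
    print(n,f["K"].round(1).tolist(),f["pose"].round(3).tolist())
E
```

```text
{'time': 0.0, 'joint_pos': array([ 1.07397293e+00,  5.33619098e-02,  1.61430612e+00, -7.92632247e-06,
        1.47598783e+00, -1.18989094e-01]), 'joint_vel': array([-3.56062702e-04,  4.54801895e-04, -1.00099780e-03, -1.49148217e-03,
        6.74506776e-05, -4.10761565e-04]), 'joint_efforts': array([-5.91142343e-04, -3.93694675e+01, -3.70169413e+01, -2.18450882e-04,
        7.23719801e-03, -6.92221278e-06]), 'tool_pos': array([0.23026298, 0.58036443, 0.23005265]), 'tool_rot': array([ 0.58435475, -0.39754408,  0.58564791,  0.39686868]), 'contact_force': array([ 0.02795146,  0.62052322, -0.03487811]), 'ft_torque': array([ 0.00419183, -0.01935303, -0.02706732]), 'gripper_width': 1.0002157858628649}
top [[438.6, 0.0, 280.0], [0.0, 438.6, 210.2], [0.0, 0.0, 1.0]] [[0.011, -0.992, 0.125, 0.426], [-1.0, -0.01, 0.011, 0.005], [-0.009, -0.125, -0.992, 1.349], [0.0, 0.0, 0.0, 1.0]]
side [[393.1, 0.0, 282.5], [0.0, 393.1, 207.3], [0.0, 0.0, 1.0]] [[0.972, -0.154, 0.176, 0.404], [-0.233, -0.579, 0.781, -0.862], [-0.018, -0.801, -0.599, 0.769], [0.0, 0.0, 0.0, 1.0]]
wrist [[364.9, 0.0, 279.3], [0.0, 364.9, 210.3], [0.0, 0.0, 1.0]] [[0.368, 0.888, 0.274, 0.161], [0.93, -0.351, -0.111, 0.608], [-0.002, 0.296, -0.955, 0.374], [0.0, 0.0, 0.0, 1.0]]
```

View pics/top0.png

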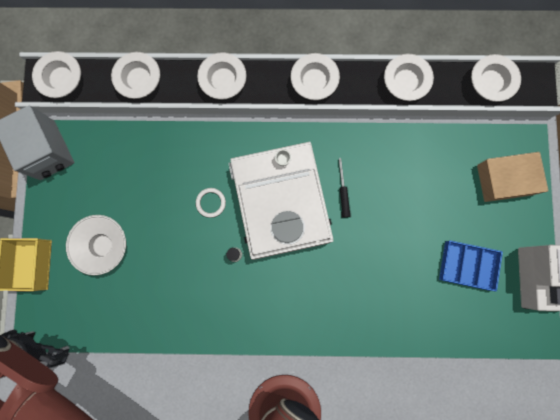

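View pics/side0.png

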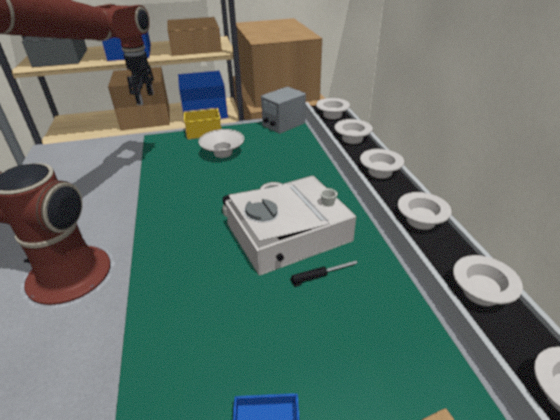

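The top view shows the box around (280,205), with the grey dial at about (288,227) and its slot slightly tilted. The arm is clear at lower left. Next I'll measure the dial.

```bash
cat > h.py <<'E'
import numpy as np,cv2
def pts(f,uv):
    uv=np.atleast_2d(uv).astype(float);K=f["K"]
    z=f["range_z"][uv[:,1].round().astype(int),uv[:,0].round().astype(int)]
    c=np.c_[(uv[:,0]-K[0,2])/K[0,0]*z,(uv[:,1]-K[1,2])/K[1,1]*z,z]
    return c@f["pose"][:3,:3].T+f["pose"][:3,3]
def ray(f,uv,h):
    uv=np.atleast_2d(uv).astype(float);K=f["K"]
    d=np.c_[(uv[:,0]-K[0,2])/K[0,0],(uv[:,1]-K[1,2])/K[1,1],np.ones(len(uv))]@f["pose"][:3,:3].T
    o=f["pose"][:3,3]; return o+d*((h-o[2])/d[:,2])[:,None]
E
python3 - <<'E'
from h import *
f=dict(np.load("/tmp/top0.npz"));im=f["pixels"]
c=im[130:270,215:345]; cv2.imwrite("pics/topcrop.png",cv2.resize(c,None,fx=4.2,fy=4.2,interpolation=cv2.INTER_CUBIC))
g=im.astype(int); print(g[227,270:306].tolist())
sat=g.max(2)-g.min(2); m=((g.mean(2)<165)&(g.mean(2)>60)&(sat<25)).astype(np.uint8); m[:205]=0;m[250:]=0;m[:,:265]=0;m[:,312:]=0
m=cv2.morphologyEx(m,cv2.MORPH_OPEN,np.ones((3,3)))
cs,_=cv2.findContours(m,0,2)
for k in cs: print(cv2.contourArea(k),cv2.boundingRect(k), cv2.minAreaRect(k))
hull=cv2.convexHull(np.vstack([k for k in cs if cv2.contourArea(k)>60])); e=cv2.fitEllipse(hull);print(e)
print(pts(f,[e[0]]),ray(f,[e[0]],.12))
ys,xs=np.nonzero(m);P=pts(f,np.c_[xs,ys]);print(np.percentile(P,[2,25,50,75,98],axis=0))
# box outline
w=((sat<25)&(g.mean(2)>150)).astype(np.uint8);w[:135]=0;w[270:]=0;w[:,:227]=0;w[:,340:]=0
ys,xs=np.nonzero(w);P=pts(f,np.c_[xs,ys]);s=P[:,2]>.07
r=cv2.minAreaRect(P[s][:,:2].astype(np.float32));print(r,cv2.boxPoints(r))
E
```

```text
[[213, 214, 214], [191, 191, 188], [151, 151, 147], [143, 144, 139], [143, 144, 139], [144, 144, 139], [144, 144, 139], [143, 144, 139], [143, 144, 139], [144, 145, 139], [144, 145, 140], [144, 145, 140], [145, 145, 140], [145, 145, 140], [145, 146, 140], [145, 146, 141], [145, 146, 140], [145, 146, 141], [145, 146, 141], [146, 146, 141], [146, 146, 142], [146, 147, 142], [146, 147, 142], [146, 147, 142], [146, 147, 142], [146, 147, 142], [146, 147, 142], [147, 147, 142], [147, 148, 143], [146, 148, 142], [147, 148, 143], [147, 148, 143], [155, 155, 151], [195, 195, 192], [217, 218, 217], [218, 221, 223]]
742.5 (272, 211, 31, 32) ((287.0, 226.5), (31.0, 30.0), 90.0)
((286.6523132324219, 226.79147338867188), (31.21244239807129, 31.91674041748047), 27.62706184387207)
[[ 0.53457858 -0.00136097  0.11000559]] [[ 0.5337018  -0.00131201  0.12      ]]
[[ 0.49343036 -0.04162535  0.10696208]
 [ 0.51580318 -0.01922657  0.11209664]
 [ 0.53396216 -0.00207516  0.11728822]
 [ 0.5525092   0.01694745  0.12399123]
 [ 0.57554476  0.03728723  0.13063237]]
((0.5975513458251953, 0.012762367725372314), (0.33810684084892273, 0.24047358334064484), 13.019972801208496) [[ 0.40575582  0.09182189]
 [ 0.45993227 -0.1424695 ]
 [ 0.7893469  -0.06629716]
 [ 0.7351704   0.16799423]]
```

View pics/topcrop.png

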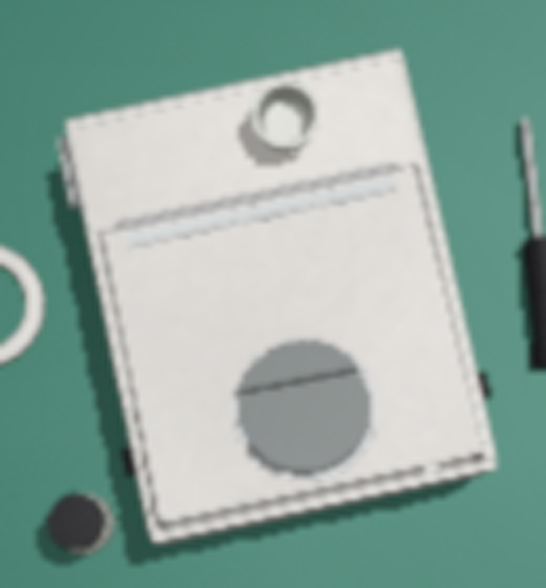

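```bash
cat >> h.py <<'E'
from scipy.spatial.transform import Rotation as R
def tool(s):
    q=s["tool_rot"]; return R.from_quat([q[1],q[2],q[3],q[0]])
def want(yaw): # x down, z (jaw) along (cos yaw, sin yaw)
    x=np.array([0,0,-1.]);z=np.array([np.cos(yaw),np.sin(yaw),0]);return R.from_matrix(np.c_[x,np.cross(z,x),z])
def plan(s,p,yaw):
    r=tool(s); print("dpos cm (tool axes)",(r.inv().apply(np.array(p)-s["tool_pos"])*100).round(2),"twist deg",np.degrees((r.inv()*want(yaw)).as_rotvec()).round(1))
E
python3 - <<'E'
from h import *
from plant import manip
s=manip.state();print(tool(s).as_matrix().round(3))
f=dict(np.load("/tmp/top0.npz"))
# deck rear corners, front rim corners (crop px -> image), z=.09
c=np.array([[68,120],[402,50],[495,467],[155,543]])/4.2+[215,130]
P=ray(f,c,.09);print(P.round(4));e=P[1]-P[0];print("yaw",np.degrees(np.arctan2(e[0],-e[1])),np.linalg.norm(P[1]-P[0]),np.linalg.norm(P[3]-P[0]),np.linalg.norm(P[2]-P[1]))
C=P.mean(0);print(C)
th=np.radians(13);print("dial flush",C[:2]-.086*np.array([np.cos(th),np.sin(th)]))
print("slot",ray(f,np.array([[238,394],[356,371]])/4.2+[215,130],.12))
for y in (103-180,103): plan(s,[.53,0,.23],np.radians(y))
E
```

```text
[[-0.001 -0.929  0.369]
 [-0.001  0.369  0.929]
 [-1.     0.    -0.002]]
[[ 0.7358  0.1635  0.09  ]
 [ 0.7882 -0.0701  0.09  ]
 [ 0.4963 -0.1342  0.09  ]
 [ 0.4423  0.0968  0.09  ]]
yaw 12.641648890672684 0.23931557772289996 0.30101837060060266 0.29880457964008633
[0.61564848 0.01401488 0.09      ]
dial flush [ 0.53185266 -0.00533091]
slot [[ 0.54167847  0.04092645  0.12      ]
 [ 0.55798222 -0.03800609  0.12      ]]
dpos cm (tool axes) [  0.09 -49.27 -42.9 ] twist deg [ 1.454e+02 -1.000e-01  1.000e-01]
dpos cm (tool axes) [  0.09 -49.27 -42.9 ] twist deg [-34.6  -0.1  -0. ]
```

```bash
python3 -m inch '[{"fingers":-1,"delta_pos":[0,-3.8,-3.3],"twist":[0,0,0]},{"fingers":-1,"delta_pos":[0,-3.8,-3.3],"twist":[0,0,0]},{"fingers":-1,"delta_pos":[0,-3.8,-3.3],"twist":[0,0,0]},{"fingers":-1,"delta_pos":[0,-3.8,-3.3],"twist":[0,0,0]},{"fingers":-1,"delta_pos":[0,-3.8,-3.3],"twist":[0,0,0]}]'
python3 -m inch '[{"fingers":-1,"delta_pos":[0,-3.8,-3.3],"twist":[0,0,0]},{"fingers":-1,"delta_pos":[0,-3.8,-3.3],"twist":[0,0,0]},{"fingers":-1,"delta_pos":[0,-3.8,-3.3],"twist":[0,0,0]},{"fingers":-1,"delta_pos":[0,-3.8,-3.3],"twist":[0,0,0]},{"fingers":-1,"delta_pos":[0,-3.8,-3.3],"twist":[0,0,0]}]'
python3 -m inch '[{"fingers":-1,"delta_pos":[0,-3.8,-3.3],"twist":[-8.5,0,0]},{"fingers":-1,"delta_pos":[0,0,0],"twist":[-8.5,0,0]},{"fingers":-1,"delta_pos":[0,0,0],"twist":[-8.5,0,0]},{"fingers":-1,"delta_pos":[0,0,0],"twist":[-8.5,0,0]},{"fingers":-1,"delta_pos":[0,0,0],"twist":[0,0,0]}]'
python3 - <<'E'
from h import *
from plant import manip,viewer
s=manip.state();print(s)
plan(s,[.531+.006,-.0035-.0263,.16],np.radians(103-.3))
f=viewer.grab_frame("wrist");cv2.imwrite("pics/w1.png",f["pixels"]);np.savez("/tmp/w1.npz",**f)
f=viewer.grab_frame("side");cv2.imwrite("pics/s1.png",f["pixels"]);np.savez("/tmp/s1.npz",**f)
E
```

```text
time: 0.78
tool_pos: [0.3466, 0.3559, 0.231]
tool_rot: [0.585, -0.397, 0.585, 0.397]
contact_force: [0.7, 0.1, -0.3]
gripper_width: -0.002
time: 1.4
tool_pos: [0.4623, 0.1324, 0.2311]
tool_rot: [0.585, -0.397, 0.585, 0.397]
contact_force: [-1.1, -0.4, -0.2]
gripper_width: -0.001
time: 2.02
tool_pos: [0.485, 0.0892, 0.231]
tool_rot: [0.444, -0.55, 0.444, 0.551]
contact_force: [0.1, 0.3, -0.5]
gripper_width: -0.003
{'time': 2.025, 'joint_pos': array([ 3.09434395e-02, -2.70650594e-01,  1.91191537e+00,  8.44683778e-06,
        1.50086869e+00, -1.75361938e+00]), 'joint_vel': array([ 2.95789087e-03, -3.12283527e-03, -7.67149771e-04,  2.66167312e-03,
        3.22147179e-05,  3.79911011e-02]), 'joint_efforts': array([-7.17206486e-02, -2.54983878e+01, -3.72930157e+01, -2.87542804e-03,
        5.58188749e-04, -2.99952272e-01]), 'tool_pos': array([0.48496619, 0.08924921, 0.23097224]), 'tool_rot': array([ 0.44368463, -0.55033948,  0.44392923,  0.5506335 ]), 'contact_force': array([ 0.14772438,  0.30543113, -0.5466894 ]), 'ft_torque': array([-0.0043445 ,  0.0242159 ,  0.02724231]), 'gripper_width': -0.0029942863829092218}
dpos cm (tool axes) [  7.09  -2.56 -12.74] twist deg [-0.5  0.  -0. ]
```

View pics/w1.png

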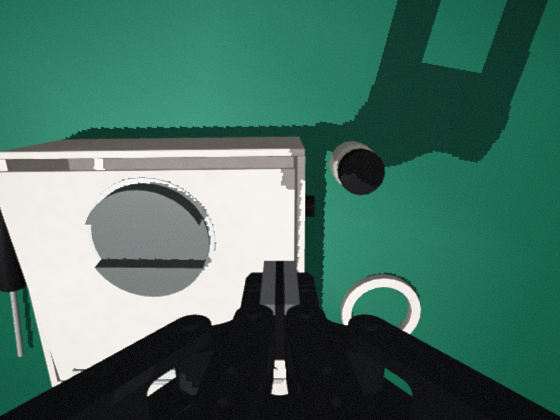

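View pics/s1.png

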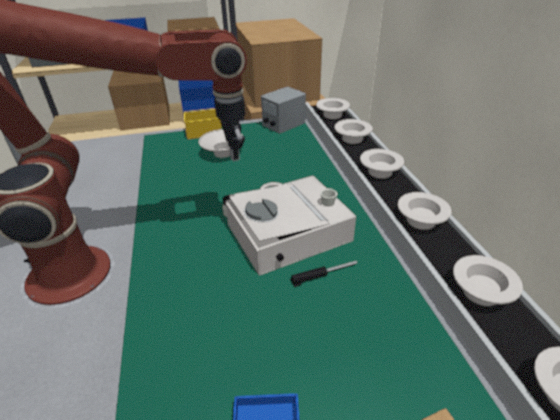

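The wrist view shows the dial around (152,238). The lower slot wall is at row 265 and the upper slot edge runs from about (95,215) to (205,225). I'll use depth to locate the slot.

```bash
python3 - <<'E'
from h import *
f=dict(np.load("/tmp/w1.npz"));im=f["pixels"].astype(int)
# dial grey mask
sat=im.max(2)-im.min(2);m=(sat<25)&(im.mean(2)<175);m[:165]=0;m[305:]=0;m[:,:80]=0;m[:,222:]=0
ys,xs=np.nonzero(m);P=pts(f,np.c_[xs,ys])
# cover plane
w=(sat<25)&(im.mean(2)>200);w[:175]=0;w[375:]=0;w[:,:40]=0;w[:,275:]=0
ys2,xs2=np.nonzero(w);Q=pts(f,np.c_[xs2,ys2]);Q=Q[(Q[:,2]>.085)&(Q[:,2]<.125)]
A=np.c_[Q[:,:2],np.ones(len(Q))]
for _ in range(3):
    c=np.linalg.lstsq(A,Q[:,2],rcond=None)[0];r=np.abs(A@c-Q[:,2]);k=r<max(.0015,np.median(r)*2);A=A[k];Q=Q[k]
n=np.array([-c[0],-c[1],1]);n/=np.linalg.norm(n);print("plane",c,"tilt",np.arccos(n[2]),"dir deg",np.degrees(np.arctan2(n[1],n[0])))
h=(P-[0,0,c[2]])@n
print(np.histogram(h,bins=np.arange(-.004,.022,.002)))
th=np.radians(12.8);ex=np.array([np.cos(th),np.sin(th)]);ey=np.array([-ex[1],ex[0]])
top=P[(h>.013)&(h<.019)];fl=P[(h>.002)&(h<.007)]
hull=cv2.convexHull(top[:,:2].astype(np.float32));print("circ",cv2.minEnclosingCircle(hull),cv2.fitEllipse(hull*1000))
o=cv2.minEnclosingCircle(hull)[0]
for a,nm in((top,"top"),(fl,"floor")):
    d=a[:,:2]-o; print(nm,len(a),"x",np.percentile(d@ex,[1,5,25,50,75,95,99]).round(4),"y",np.percentile(d@ey,[1,50,99]).round(4),"z",np.percentile(a[:,2],[1,50,99]))
t=(top[:,:2]-o)@ex; print(np.histogram(t,bins=np.arange(-.05,.052,.004)))
E
```

```text
plane [-0.11364387 -0.02568011  0.16956099] tilt 0.11598629089410696 dir deg 12.733274203066673
(array([  53,  123,  345, 2123, 2150,  259,  260,  247,  273, 2926, 2429,
          3]), array([-0.004, -0.002,  0.   ,  0.002,  0.004,  0.006,  0.008,  0.01 ,
        0.012,  0.014,  0.016,  0.018,  0.02 ]))
circ ((0.535965085029602, -0.002157744951546192), 0.04541090130805969) ((535.8995361328125, -2.05328631401062), (89.23052978515625, 90.1456527709961), 53.37045669555664)
top 5498 x [-0.0436 -0.0404 -0.03   -0.0198  0.0255  0.0382  0.0424] y [-0.0372  0.0008  0.0381] z [0.11940719 0.12675605 0.13035247]
floor 4399 x [-0.0449 -0.0274 -0.0072  0.0009  0.0094  0.0166  0.0176] y [-0.0428  0.0021  0.0437] z [0.11000028 0.1126734  0.11926048]
(array([  0, 153, 326, 414, 477, 515, 551, 567,  76,   0,   0,   0,   0,
         0,   0,   0, 137, 535, 431, 396, 352, 282, 214,  72,   0]), array([-0.05 , -0.046, -0.042, -0.038, -0.034, -0.03 , -0.026, -0.022,
       -0.018, -0.014, -0.01 , -0.006, -0.002,  0.002,  0.006,  0.01 ,
        0.014,  0.018,  0.022,  0.026,  0.03 ,  0.034,  0.038,  0.042,
        0.046,  0.05 ]))
```

```bash
python3 - <<'E'
from h import *
from plant import manip
plan(manip.state(),[.5395,-.029,.14],np.radians(102.75))
E
```

```text
dpos cm (tool axes) [  9.11  -2.82 -12.72] twist deg [-0.5  0.  -0. ]
```

```bash
python3 -m inch '[{"fingers":-1,"delta_pos":[0,-0.94,-4.24],"twist":[-0.5,0,0]},{"fingers":-1,"delta_pos":[0,-0.94,-4.24],"twist":[0,0,0]},{"fingers":-1,"delta_pos":[0,-0.94,-4.24],"twist":[0,0,0]},{"fingers":-1,"delta_pos":[4.5,0,0],"twist":[0,0,0]},{"fingers":-1,"delta_pos":[4.6,0,0],"twist":[0,0,0]}]'
python3 -m inch '[{"fingers":-1,"delta_pos":[0,0,0],"twist":[0,0,0]}]'
python3 - <<'E'
from h import *
from plant import manip,viewer
plan(manip.state(),[.5395,-.029,.091],np.radians(102.75))
f=viewer.grab_frame("wrist");cv2.imwrite("pics/w2.png",f["pixels"])
f=viewer.grab_frame("side");cv2.imwrite("pics/s2.png",cv2.resize(f["pixels"][100:300,180:400],None,fx=3,fy=3))
E
```

```text
time: 2.75
tool_pos: [0.5414, -0.0293, 0.14]
tool_rot: [-0.442, 0.553, -0.441, -0.551]
contact_force: [0.3, 0.3, 0.3]
gripper_width: 0.002
time: 2.88
tool_pos: [0.5373, -0.028, 0.1357]
tool_rot: [0.44, -0.55, 0.443, 0.555]
contact_force: [-0.6, 0.2, 0.5]
gripper_width: 0.003
dpos cm (tool axes) [ 4.47 -0.23 -0.16] twist deg [ 0.   0.2 -0.5]
```

View pics/w2.png

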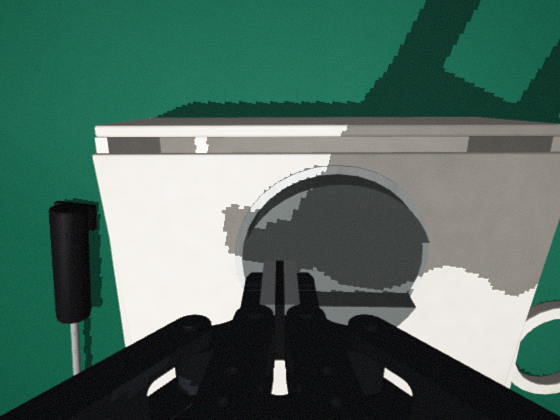

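View pics/s2.png

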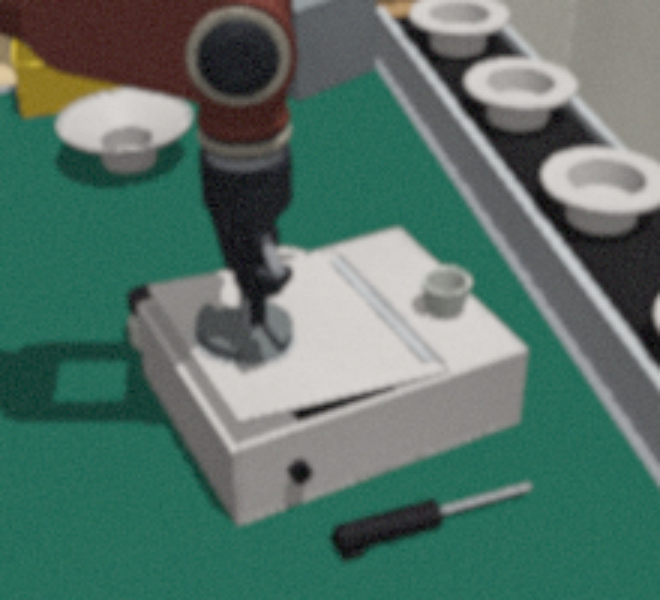

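The wrist view shows the shut fingertips at about (280,262), over the -y end of the slot. The dial's centre is at about (338,250). I'll descend slowly.

```bash
python3 -m inch '[{"fingers":-1,"delta_pos":[1,0,0],"twist":[0,0,0]},{"fingers":-1,"delta_pos":[0.7,0,0],"twist":[0,0,0]},{"fingers":-1,"delta_pos":[0,0,0],"twist":[0,0,0]}]'
python3 - <<'E'
from h import *
from plant import manip
s=manip.state();plan(s,[.5395,-.029,.091],np.radians(102.75));print(s["contact_force"])
E
```

```text
time: 3.35
tool_pos: [0.5404, -0.0285, 0.1231]
tool_rot: [0.441, -0.553, 0.441, 0.553]
contact_force: [-0.7, -0.3, -0.1]
gripper_width: -0.0
dpos cm (tool axes) [ 3.21  0.1  -0.03] twist deg [ 0.1  0.  -0. ]
[-0.73684492 -0.28228227 -0.07016574]
```

```bash
python3 -m inch '[{"fingers":-1,"delta_pos":[0.7,0.1,0],"twist":[0,0,0]},{"fingers":-1,"delta_pos":[0.6,0,0],"twist":[0,0,0]},{"fingers":-1,"delta_pos":[0.6,0,0],"twist":[0,0,0]},{"fingers":-1,"delta_pos":[0.6,0,0],"twist":[0,0,0]},{"fingers":-1,"delta_pos":[0,0,0],"twist":[0,0,0]}]'
python3 -m inch '[{"fingers":-1,"delta_pos":[0.4,0,0],"twist":[0,0,0]},{"fingers":-1,"delta_pos":[0.2,0,0],"twist":[0,0,0]},{"fingers":-1,"delta_pos":[0,0,0],"twist":[0,0,0]},{"fingers":-1,"delta_pos":[0,0,0],"twist":[0,0,0]}]'
python3 - <<'E'
from h import *
from plant import manip,viewer
s=manip.state();plan(s,[.539,-.029,.091],np.radians(102.75));print(s["contact_force"])
f=viewer.grab_frame("wrist");cv2.imwrite("pics/w3.png",f["pixels"])
f=viewer.grab_frame("side");cv2.imwrite("pics/s3.png",cv2.resize(f["pixels"][100:300,180:400],None,fx=3,fy=3))
E
```

```text
time: 3.98
tool_pos: [0.5396, -0.029, 0.0982]
tool_rot: [0.441, -0.553, 0.441, 0.553]
contact_force: [-2.4, -0.3, 4.4]
gripper_width: 0.0
time: 4.47
tool_pos: [0.5398, -0.029, 0.0932]
tool_rot: [-0.441, 0.553, -0.441, -0.553]
contact_force: [-3.6, -1.3, 6.4]
gripper_width: 0.001
dpos cm (tool axes) [0.22 0.08 0.01] twist deg [ 0.1 -0.  -0. ]
[-3.64320791 -1.34294245  6.37526632]
```

View pics/w3.png

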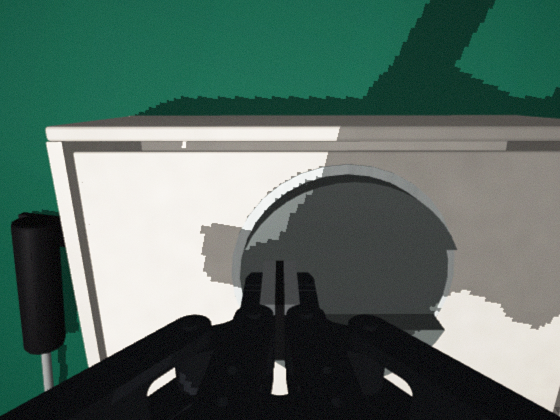

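View pics/s3.png

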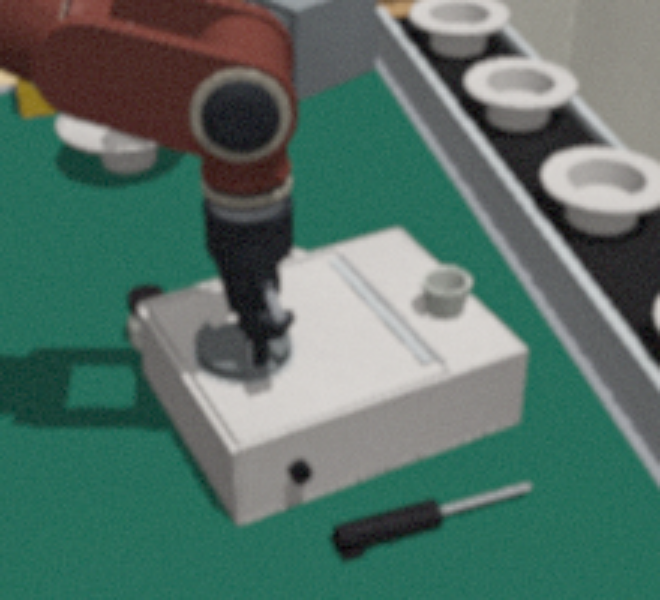

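The side view shows the cover flush and the fingertips in the slot. Now I'll press a little past flush and take up the side slack.

```bash
python3 -m inch '[{"fingers":-1,"delta_pos":[0.25,0,0],"twist":[0,0,0]},{"fingers":-1,"delta_pos":[0,0,0],"twist":[0,0,0]},{"fingers":-1,"delta_pos":[0,0.3,0],"twist":[0,0,0]},{"fingers":-1,"delta_pos":[0,0.3,0],"twist":[0,0,0]},{"fingers":-1,"delta_pos":[0,0,0],"twist":[0,0,0]}]'
python3 - <<'E'
from h import *
from plant import manip
s=manip.state();print(s["contact_force"],s["tool_pos"],s["ft_torque"])
th=np.radians(12.75);d=s["tool_pos"][:2]-[.533,-.003];print("box frame",d@[np.cos(th),np.sin(th)],d@[-np.sin(th),np.cos(th)])
E
```

```text
time: 5.2
tool_pos: [0.5362, -0.0302, 0.0921]
tool_rot: [-0.442, 0.554, -0.44, -0.551]
contact_force: [1.8, 0.2, 5.6]
gripper_width: -0.001
[1.76079637 0.20812506 5.63511717] [ 0.53615723 -0.03015357  0.0921061 ] [ 0.14623774 -0.23436413 -0.01976832]
box frame -0.002913344858673713 -0.027180813774551504
```

```bash
python3 -m inch '[{"fingers":-1,"delta_pos":[0.15,0.1,0],"twist":[0,0,0]},{"fingers":-1,"delta_pos":[0.1,0.2,0],"twist":[0,0,0]},{"fingers":-1,"delta_pos":[0,0,0],"twist":[0,0,0]}]'
python3 - <<'E'
from h import *
from plant import manip
s=manip.state();print(s["contact_force"],s["tool_pos"],s["ft_torque"])
th=np.radians(12.75);d=s["tool_pos"][:2]-[.533,-.003];print("box frame",d@[np.cos(th),np.sin(th)],d@[-np.sin(th),np.cos(th)])
E
```

```text
time: 5.58
tool_pos: [0.5335, -0.0309, 0.0898]
tool_rot: [-0.442, 0.555, -0.44, -0.551]
contact_force: [0.3, 0.5, 7.5]
gripper_width: 0.001
[0.26865779 0.508935   7.46344164] [ 0.5335131  -0.03090675  0.0897891 ] [ 0.15379233 -0.317062   -0.05000205]
box frame -0.005658498757536101 -0.027331869556009174
```

```bash
python3 -m inch '[{"fingers":-1,"delta_pos":[0,0.42,0.12],"twist":[9,0,0]},{"fingers":-1,"delta_pos":[0,0.42,0.12],"twist":[9,0,0]},{"fingers":-1,"delta_pos":[0,0.42,0.12],"twist":[9,0,0]},{"fingers":-1,"delta_pos":[0,0,0],"twist":[0,0,0]}]'
cat > st.py <<'E'
from h import *
from plant import manip
s=manip.state();print(s["contact_force"].round(2),s["tool_pos"].round(4),s["ft_torque"].round(3))
th=np.radians(12.75);d=s["tool_pos"][:2]-[.533,-.003];b=np.array([d@[np.cos(th),np.sin(th)],d@[-np.sin(th),np.cos(th)]])
z=tool(s).as_matrix()[:,2];print("box frame",b.round(4),"r",np.hypot(*b),"orbit deg",np.degrees(np.arctan2(-b[0],-b[1])),"jaw cw deg",102.75-np.degrees(np.arctan2(z[1],z[0])))
E
python3 st.py
```

```text
time: 6.08
tool_pos: [0.5204, -0.0282, 0.0896]
tool_rot: [0.56, -0.436, 0.556, 0.433]
contact_force: [0.5, -0.4, 6.7]
gripper_width: 0.001
[ 0.54 -0.37  6.74] [ 0.5204 -0.0282  0.0896] [ 0.054 -0.223 -0.022]
box frame [-0.0179 -0.0218] r 0.02817120487206025 orbit deg 39.323143635051785 jaw cw deg 26.952463636770688
```

```bash
python3 - <<'E'
from h import *
from plant import manip,viewer
f=viewer.grab_frame("wrist");cv2.imwrite("pics/w4.png",f["pixels"])
f=viewer.grab_frame("top");cv2.imwrite("pics/t4.png",cv2.resize(f["pixels"][130:270,215:345],None,fx=4,fy=4,interpolation=cv2.INTER_CUBIC))
E
```

```text
(no output)
```

View pics/w4.png

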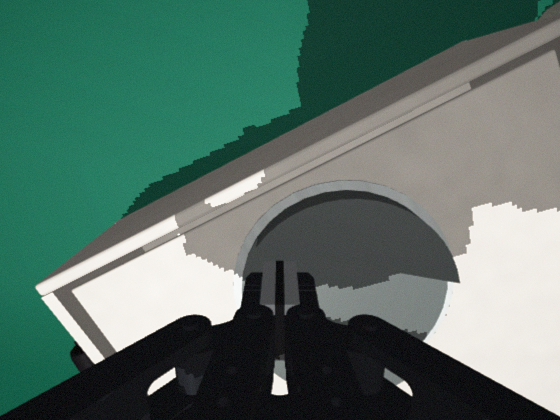

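View pics/t4.png

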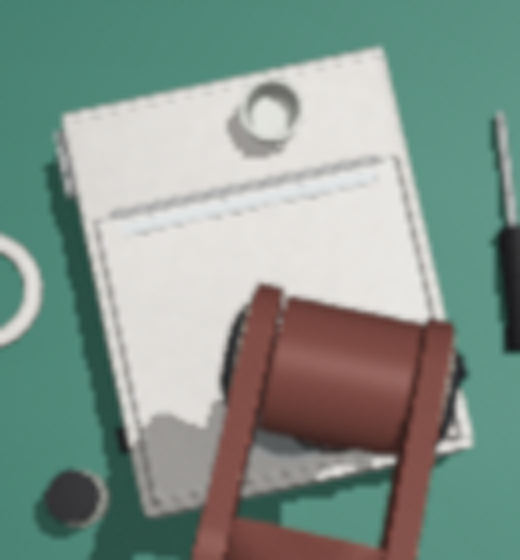

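The wrist view shows the slot turning along with the tool, slightly behind it: its right corner is now at (460,283), where it was (455,250). I'll continue the arc.

```bash
python3 -m inch '[{"fingers":-1,"delta_pos":[0,0.42,0.15],"twist":[9,0,0]},{"fingers":-1,"delta_pos":[0,0.42,0.15],"twist":[9,0,0]},{"fingers":-1,"delta_pos":[0,0.42,0.12],"twist":[9,0,0]},{"fingers":-1,"delta_pos":[0,0,0],"twist":[0,0,0]}]'
python3 st.py
```

```text
time: 6.68
tool_pos: [0.5101, -0.0198, 0.0893]
tool_rot: [0.645, -0.293, 0.643, 0.291]
contact_force: [-0.7, -0.6, 6.0]
gripper_width: 0.0
[-0.68 -0.55  6.02] [ 0.5101 -0.0198  0.0893] [-0.213 -0.059 -0.002]
box frame [-0.0261 -0.0113] r 0.028415903069059466 orbit deg 66.57246751221645 jaw cw deg 53.941320266968205
```

```bash
python3 -m inch '[{"fingers":-1,"delta_pos":[0,0.42,0.12],"twist":[9,0,0]},{"fingers":-1,"delta_pos":[0,0.42,0.12],"twist":[9,0,0]},{"fingers":-1,"delta_pos":[0,0.42,0.12],"twist":[9,0,0]}]'
python3 st.py
python3 -m inch '[{"fingers":-1,"delta_pos":[0,0.42,0.1],"twist":[9,0,0]}]'
python3 st.py
python3 - <<'E'
from h import *
from plant import manip,viewer
f=viewer.grab_frame("wrist");cv2.imwrite("pics/w5.png",f["pixels"])
E
```

```text
time: 7.05
tool_pos: [0.5048, -0.0081, 0.0892]
tool_rot: [0.696, -0.133, 0.693, 0.131]
contact_force: [0.1, -2.4, 6.2]
gripper_width: 0.003
[ 0.06 -2.38  6.19] [ 0.5048 -0.0081  0.0892] [-0.339 -0.091 -0.002]
box frame [-0.0286  0.0012] r 0.02867218650558675 orbit deg 92.47712631488218 jaw cw deg 81.20007543070216
time: 7.18
tool_pos: [0.5042, -0.0039, 0.0892]
tool_rot: [0.704, -0.078, 0.701, 0.076]
contact_force: [-0.3, -2.6, 7.2]
gripper_width: -0.002
[-0.29 -2.56  7.17] [ 0.5042 -0.0039  0.0892] [-0.542 -0.073 -0.031]
box frame [-0.0283  0.0055] r 0.028818485882862448 orbit deg 100.91419201484453 jaw cw deg 90.19145654142656
```

View pics/w5.png

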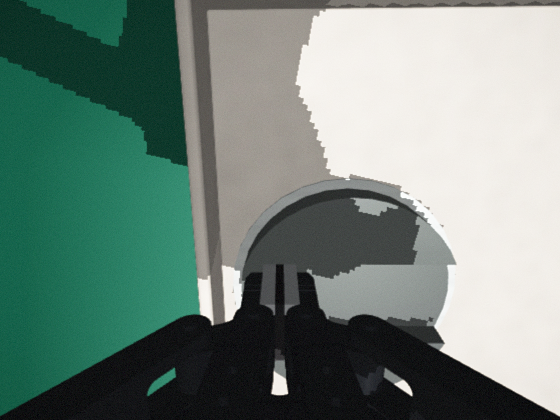

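```bash
python3 -m inch '[{"fingers":-1,"delta_pos":[0,0.25,0],"twist":[0,0,0]},{"fingers":-1,"delta_pos":[0,0.2,0],"twist":[0,0,0]}]'
python3 st.py
python3 -m inch '[{"fingers":-1,"delta_pos":[0,0.2,0],"twist":[0,0,0]},{"fingers":-1,"delta_pos":[0,0.2,0],"twist":[0,0,0]}]'
python3 st.py
```

```text
time: 7.48
tool_pos: [0.5038, -0.0013, 0.0896]
tool_rot: [0.705, -0.082, 0.701, 0.077]
contact_force: [1.7, -13.0, 6.8]
gripper_width: -0.001
[  1.74 -12.98   6.82] [ 0.5038 -0.0013  0.0896] [-1.987 -0.223 -0.096]
box frame [-0.0281  0.0081] r 0.02920653724112825 orbit deg 106.02170571337915 jaw cw deg 89.86001462108452
time: 7.72
tool_pos: [0.5039, -0.001, 0.0903]
tool_rot: [0.705, -0.085, 0.7, 0.074]
contact_force: [1.7, -23.7, 5.9]
gripper_width: -0.002
[  1.72 -23.66   5.87] [ 0.5039 -0.001   0.0903] [-4.019 -0.375  0.01 ]
box frame [-0.0279  0.0084] r 0.029143054837783858 orbit deg 106.73886701983432 jaw cw deg 89.82788299828367
```

```bash
python3 - <<'E'
from h import *
from plant import manip,viewer
f=viewer.grab_frame("wrist");cv2.imwrite("pics/w6.png",f["pixels"])
im=f["pixels"];ys,xs=np.mgrid[150:400,225:480];P=pts(f,np.c_[xs.ravel(),ys.ravel()])
d=np.hypot(P[:,0]-.533,P[:,1]+.003);P=P[(d<.043)&(P[:,2]>.08)&(P[:,2]<.115)]
th=np.radians(12.75);ex=np.array([np.cos(th),np.sin(th)]);ey=np.array([-ex[1],ex[0]])
b=np.c_[(P[:,:2]-[.533,-.003])@ex,(P[:,:2]-[.533,-.003])@ey]*1000
top=P[:,2]>.099
print(np.histogram(P[:,2],bins=np.arange(.08,.116,.003)))
for lo in range(-40,41,8):
    k=(b[:,0]>=lo)&(b[:,0]<lo+8); t=b[k&top][:,1]; print(lo, "left edge",t[t>0].min() if (t>0).any() else None,"right edge",t[t<0].max() if (t<0).any() else None)
E
```

```text
(array([   0,    0,    0, 1892, 4240,   68,  120, 4595, 4765,  258,  269,
        190]), array([0.08 , 0.083, 0.086, 0.089, 0.092, 0.095, 0.098, 0.101, 0.104,
       0.107, 0.11 , 0.113, 0.116]))
-40 left edge 13.631930218582164 right edge None
-32 left edge 17.76549295533826 right edge -24.745233645731943
-24 left edge 13.980215232155894 right edge None
-16 left edge 13.970477964345864 right edge None
-8 left edge 17.532332906365564 right edge None
0 left edge 17.648220235715883 right edge None
8 left edge 17.586983497722326 right edge None
16 left edge 17.10813626916106 right edge -28.224602653235788
24 left edge 17.710730659429846 right edge -32.7045581155391
32 left edge 17.593704064055856 right edge -17.162315567707775
40 left edge None right edge None
```

View pics/w6.png

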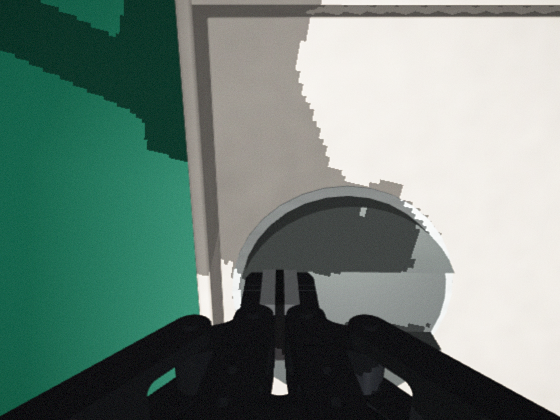

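The slot edge stays 17.6 mm left of the axis along its whole length, so the dial is at the 90° stop. I'll ease off the side load, then lift straight out.

```bash
python3 -m inch '[{"fingers":-1,"delta_pos":[0,-0.35,0],"twist":[0,0,0]},{"fingers":-1,"delta_pos":[-0.2,-0.35,0],"twist":[0,0,0]},{"fingers":-1,"delta_pos":[0,-0.1,0],"twist":[0,0,0]}]'
python3 st.py
python3 -m inch '[{"fingers":-1,"delta_pos":[-0.5,-0.1,0],"twist":[0,0,0]},{"fingers":-1,"delta_pos":[-0.5,0,0],"twist":[0,0,0]},{"fingers":-1,"delta_pos":[-0.7,0,0],"twist":[0,0,0]}]'
python3 st.py
```

```text
time: 8.15
tool_pos: [0.5039, -0.0024, 0.091]
tool_rot: [0.704, -0.079, 0.701, 0.079]
contact_force: [0.1, 3.6, 5.3]
gripper_width: 0.001
[0.12 3.58 5.26] [ 0.5039 -0.0024  0.091 ] [ 0.536 -0.033 -0.033]
box frame [-0.0283  0.007 ] r 0.02912767351412625 orbit deg 103.97910014658294 jaw cw deg 89.93778259936984
time: 8.52
tool_pos: [0.5016, -0.0036, 0.1058]
tool_rot: [0.702, -0.079, 0.703, 0.079]
contact_force: [0.3, 0.3, 0.7]
gripper_width: -0.0
[0.28 0.31 0.65] [ 0.5016 -0.0036  0.1058] [ 0.037  0.013 -0.017]
box frame [-0.0307  0.0063] r 0.03137278772421022 orbit deg 101.62185177143412 jaw cw deg 89.88933740251275
```

```bash
python3 -m inch '[{"fingers":-1,"delta_pos":[-2,0,0],"twist":[0,0,0]},{"fingers":-1,"delta_pos":[-4,0,0],"twist":[0,0,0]},{"fingers":-1,"delta_pos":[-4,0,0],"twist":[0,0,0]},{"fingers":-1,"delta_pos":[0,5,0],"twist":[0,0,0]},{"fingers":-1,"delta_pos":[0,5,0],"twist":[0,0,0]}]'
python3 -m inch '[{"fingers":-1,"delta_pos":[0,5,0],"twist":[0,0,0]},{"fingers":-1,"delta_pos":[0,5,0],"twist":[0,0,0]},{"fingers":-1,"delta_pos":[0,0,0],"twist":[0,0,0]},{"fingers":-1,"delta_pos":[0,0,0],"twist":[0,0,0]}]'
python3 - <<'E'
from h import *
from plant import manip,viewer
s=manip.state();print(s["tool_pos"],s["contact_force"])
f=viewer.grab_frame("top");cv2.imwrite("pics/t7.png",cv2.resize(f["pixels"][130:270,200:345],None,fx=4,fy=4,interpolation=cv2.INTER_CUBIC))
g=viewer.grab_frame("side");cv2.imwrite("pics/s7.png",cv2.resize(g["pixels"][100:300,180:400],None,fx=3,fy=3))
im=f["pixels"].astype(int)
sat=im.max(2)-im.min(2);ys,xs=np.nonzero((sat<25)&(im.mean(2)>195));P=pts(f,np.c_[xs,ys])
th=np.radians(12.75);ex=np.array([np.cos(th),np.sin(th)]);ey=np.array([-ex[1],ex[0]])
b=np.c_[(P[:,:2]-[.533,-.003])@ex,(P[:,:2]-[.533,-.003])@ey]
r=np.hypot(*b.T);k=(r>.05)&(b[:,0]<.14)&(b[:,0]>-.04)&(abs(b[:,1])<.09)
c=np.polyfit(b[k][:,0],P[k][:,2],1);print("slope",c,k.sum())
E
```

```text
time: 9.15
tool_pos: [0.4801, 0.0945, 0.2071]
tool_rot: [0.703, -0.079, 0.702, 0.078]
contact_force: [-0.1, -0.1, -0.4]
gripper_width: -0.0
time: 9.65
tool_pos: [0.4578, 0.191, 0.2061]
tool_rot: [0.702, -0.08, 0.703, 0.079]
contact_force: [0.1, -0.8, 0.4]
gripper_width: -0.0
[0.45777919 0.19098571 0.20605882] [ 0.08365848 -0.78298976  0.35101406]
slope [-0.00801339  0.0913039 ] 2944
```

View pics/t7.png

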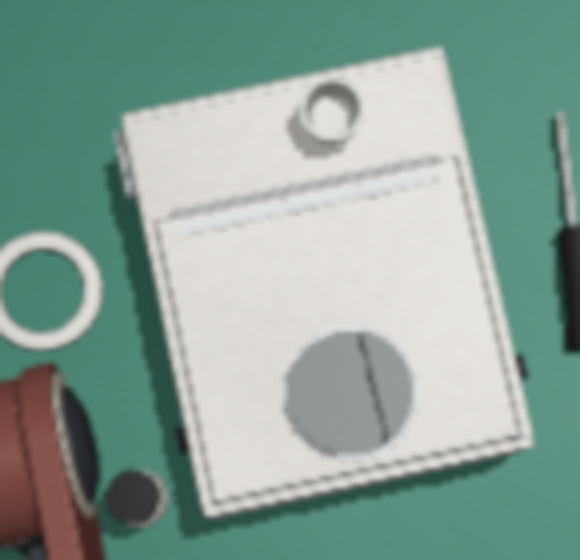

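View pics/s7.png

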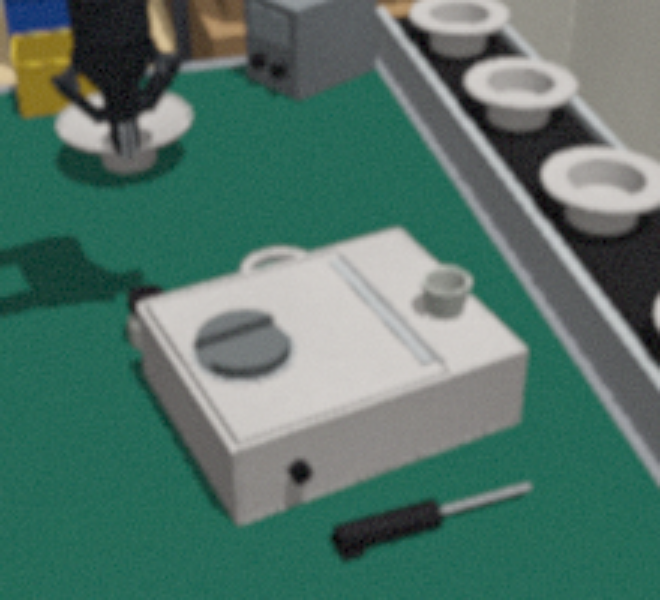

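The top view shows the slot running front to rear, from (360,335) to (387,440), parallel to the box sides. The cover's slope is about 0.008 rad, so it is locked, and the bystanders haven't moved. Handing in.

```bash
python3 -c "
from plant import manip
print(manip.job_done())"
```

```text
the job is handed in; nothing more can be done
None
```

The cover is locked shut and the job is handed in at about 9.8 s of the 35 s allowed. No verdict was reported.

With the fingers shut, I set the tips in the slot's −y end and pressed the cover about 4 mm past flush at roughly 7 N. I then swept the tips clockwise around the dial's axis until they met the stop. The side force there rose to about 24 N with almost no further motion. I eased off the side load and lifted out.

**Last checks:**
- **Dial:** the slot runs front to rear. Measured with the fingers still at the stop, its edge stayed about 17.6 mm from the axis along its length, so the dial is at about 90°. A few readings nearer the fingers came out around 14 mm, which I took to be the fingers themselves. After release I checked the slot direction by eye only.
- **Cover:** with the arm away, its slope was about 0.008 rad, within the 0.02 limit.
- **Loose things:** the cup, screwdriver, jar, ring and reflector looked unmoved by eye. I did not measure their shifts, and the tray was outside the last pictures, but the arm never went near it.
- **Robot:** it stands clear of everything, with residual force readings under 1 N.

No check failed. The two early estimates of the dial's centre differed by about 3 mm, so I used a closer wrist-camera measurement instead.

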